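# Knock the square bench dog flush

## Robot

A 6-joint arm with a two-finger parallel gripper is mounted at the origin on the work surface. World frame = base frame: x ahead of the robot, y to its left, z up, the work surface at z = 0. Lengths are in m, angles in rad, forces in N, time in s.
With the tool pointing down it reaches from about 0.35 to 0.925 m from the base axis. Payload 6.4 kg.
Tool frame: the origin (TCP) lies at the very end of the fingers, on their centre line; the grasp point (between the pads) lies 19 mm behind it; z points along the fingers, y is the line along which they close (so a half turn about z gives the same grasp; the last joint's range is limited). The gripper opens to 85 mm and grips with 20 to 120 N. Pads are 22 mm wide; open, the fingers measure 114 mm over their backs; the gripper's body (76 mm by 85 mm) begins 54 mm behind the grasp point. The pads swing forward as they close: fully open they stand 13 mm farther back than shut.
Start: joints at [1.024, 0.245, 1.558, -0, 1.339, -0.174], TCP at [0.237, 0.605, 0.231] pointing down, gripper open.
Joint ranges: [-3.13, 3.13], [-1.02, 2.26], [0.13, 2.54], [-0.95, 4.09], [0.21, 2.88], [-2.74, 2.74]. Speed limits (rad/s): [2.57, 2.57, 3.14, 3.14, 3.14, 3.14].

## Interface

Orientations are given as a rotation vector (axis times angle).
In Python, from rig import readout, cams, ticket gives the robot as it stands.
- The arm moves only by the tool send_rows, never from a script. Its argument "increments" is a list of rows, each an object with "offset": the shift along the tool's x, y, z normalised to -1 to 1, where 1 is 3 cm, a list of three; "roll": the turn about the tool's z normalised to -1 to 1, where 1 is 6 degrees. In form: [{"offset": [tx, ty, tz], "roll": roll}, ...]. A call has 1 to 12 rows; each row shifts and turns the commanded pose from where the row before left it, along the tool's axes as they then stand; what a row does not reach is not made up. A row lasts 1/12 s, in which the tool goes at most 41.7 mm and 7.16 degrees, less where a joint would pass 70% of its speed; a pose out of reach is approached as far as the arm can. A call with a number of a shift or a turn outside -1 to 1 is refused whole. A call with a gripper value outside its range is refused whole. "gripper" is the opening, from -1 (shut) to 1 (fully open), set as the call begins (left out, the last holds). The fingers move at their own pace and stop on an object; the grip force is fixed at half the most. Time passes only in rows, so rows that do not move let the fingers close. It gives the time, the measured TCP pose, the force, the opening and the grip force at its end, in the units of the state.
- readout.observe(): the state, without advancing time (a new reading comes with each control period).
- cams.snapshot(name): name is "scene" or "top" or "wrist"; returns the picture (384x512x3 uint8, blue, green, red); there is no depth.
- cams.camera_info(name): a dict with "vertical_fov" (degrees; the focal length in pixels is half the picture's height over the tangent of half this angle, whatever the lens; pixels are square), "cx", "cy" (the principal point, pixels), "distortion" ([k1, k2, p1, p2, k3] as OpenCV has them; the pictures are not rectified), "T" (4x4, takes a point from camera to world coordinates). Camera axes: x right, y down, z forward; pixel columns grow to the right and rows downward; lengths in m; the calibration is good to about 2 mm. A picture is of the moment at which its call begins: read the wrist's pose just before it. camera_info takes no time and is no camera call; for the wrist camera it gives the pose at the moment of the call.
- ticket.job_done(): hands the job in; it is judged then, once.
The state is a dict: "clock": time; "qpos": joint angles; "qd": joint speeds; "tau": joint torques, N m; "tcp_pos": TCP position; "eef_rot": TCP orientation; "ft_force": force on the tool from outside, world axes, zero at the start; "wrist_torque": the same for the moment, N m; "opening": finger opening in m; "finger_force": force on a finger pad.
Only numpy, scipy, OpenCV 4.12 (cv2) and the standard library are available. Lean on these libraries where they do the work, as an engineer would, in place of code of your own. Each camera call takes 0.05 s, during which the arm holds its last target. There are 200 camera calls.

## Task

A board has to slide over the bench block, so pick up the wooden mallet by its handle and knock the square bench dog down with a brisk blow or two, until its top is flush with the block. Touch that dog only with the mallet and leave the round dog standing as it is. Then stand the mallet back on the black rubber mat, upright on its striking face, and let go of it.

Things in the scene. Friction and masses are not known exactly. Their poses are not given: they have to be found in the camera images.
- mallet: Wooden mallet, 0.4 kg, standing on a striking face on the mat. Head 66 x 66 mm, 110 tall. Handle: level bar 22 wide, 30 tall, centre line 60 above that face, running along -x (towards the robot) from 33 to 203 mm from the head's centre. Grip it across its width from above, some 85 mm from the head's centre, with about 100 N so it cannot pitch. Origin: centre of lower face; z up.
- square_hole: Hole of the square bench dog, a dark wood peg with a 38 x 38 mm flat top, in the pale wooden bench block. Origin: hole centre, level with the block's top, 50 mm above the table; z up. Dog's top: 30 mm minus joint above it. Block: fixed, 180 (x) x 240 (y) x 50 mm; the dogs sit 60 mm either side of its centre along its y, in either order.
- square_dog (a joint): How far the square dog is driven down, in m: 0 = 30 mm proud, 0.030 = flush with the block's top (end stop). Starts 22 to 30 mm proud. A spring catch grips it: it takes about 9 N to move and stays where it is left.
- round_top (a point): Centre of the top of the round bench dog (dark wood, 26 mm diameter), in the other hole of the same block, standing 18 to 30 mm proud, held by the same kind of catch. To be left alone.
- mat: Black rubber mat, 150 x 150 mm, 3 mm thick, fixed to the table on the other side from the block. Origin: centre of its underside, on the table. At the start the mallet's head stands near its middle.
Not all that is in view belongs to the job. Of the things that look like the mallet, the largest one is meant. There is more than one size of the mat; the one meant has the size given above.

How it is judged:
By the outcome, as a careful person would: the job done as asked, in the order asked, and still so for the second after the job is handed in, with the robot touching nothing.
It also fails if it takes over 48 s, if anything falls off the work surface, if the arm or the gripper's body presses on something with over 40 N, if the wrist force passes 120 N, or if a joint passes its speed limit or range.

## Working session

There is one attempt and no reset: what is moved stays moved. The work goes in short steps, Python scripts to look and compute and a tool call to move; the robot and the scene stay as the last step left them, time stands still between calls to the robot, and variables do not carry over. Pictures are saved under pics/ and viewed, at most 10 in all, crops included, and the job is handed in when it is done.

Besides the shell and the picture viewer there is one more tool, called after "Request:" as a command line: name --argument value ..., lists and objects as JSON in quotes. send_rows: Moves the arm, as the interface text tells. Scaled input: -1 to 1 covers 3 cm each way for a shift and 6 degrees each way for a turn. Its arguments: {"type":"object","properties":{"increments":{"type":"array","items":{"type":"object","properties":{"offset":{"type":"array","items":{"type":"number","minimum":-1,"maximum":1}},"roll":{"type":"number","minimum":-1,"maximum":1}}}},"gripper":{"type":"number"}},"required":["increments"]}

```bash
mkdir -p pics; cat > h.py <<'E'
import numpy as np, cv2
from rig import readout, cams, ticket
def K(n):
    i=cams.camera_info(n); f=192/np.tan(np.radians(i["vertical_fov"])/2)
    return np.array([[f,0,i["cx"]],[0,f,i["cy"]],[0,0,1.]]),np.array(i["distortion"],float),np.array(i["T"])
def cast(n,uv,z,cal=None):
    k,d,T=cal or K(n)
    p=cv2.undistortPoints(np.array(uv,float).reshape(-1,1,2),k,d).reshape(-1,2)
    r=np.c_[p,np.ones(len(p))]@T[:3,:3].T; o=T[:3,3]
    return o+r*((z-o[2])/r[:,2])[:,None]
def proj(n,P,cal=None):
    k,d,T=cal or K(n); Ti=np.linalg.inv(T)
    return cv2.projectPoints(np.array(P,float).reshape(-1,1,3),cv2.Rodrigues(Ti[:3,:3])[0],Ti[:3,3],k,d)[0].reshape(-1,2)
E
python3 - <<'E'
from h import *
for n in ("scene","top"):
    im=cams.snapshot(n); cv2.imwrite(f"pics/{n}0.png",im); print(n,K(n)[2].round(3).tolist())
    cv2.imwrite(f"pics/{n}0v.png",cv2.resize(im,(768,576)))
s=readout.observe();print(s)
E
```

```text
scene [[-0.879, 0.246, -0.408, 1.106], [0.476, 0.496, -0.726, 0.931], [0.024, -0.833, -0.553, 0.781], [0.0, 0.0, 0.0, 1.0]]
top [[0.014, -0.994, 0.112, 0.512], [-0.999, -0.017, -0.031, 0.031], [0.033, -0.111, -0.993, 0.864], [0.0, 0.0, 0.0, 1.0]]
{'clock': 0.1, 'qpos': array([ 1.02389912e+00,  2.45756813e-01,  1.55891188e+00,  3.64171323e-06,
        1.33870209e+00, -1.74097307e-01]), 'qd': array([-0.00151652, -0.00204831, -0.0012614 , -0.00028849, -0.00038911,
        0.00069102]), 'tau': array([-4.17541833e-04, -4.30671680e+01, -3.27128863e+01, -2.07320236e-04,
        2.83240726e-03,  1.64575238e-05]), 'tcp_pos': array([0.23646863, 0.60491316, 0.23027185]), 'eef_rot': array([-5.82091774e-01, -3.08655235e+00,  2.61104383e-03]), 'ft_force': array([-0.36454064, -0.34051348, -0.47464861]), 'wrist_torque': array([-0.04655255,  0.00101698,  0.04063738]), 'finger_force': 0.0, 'opening': 0.08548192053782007}
```

View pics/top0v.png

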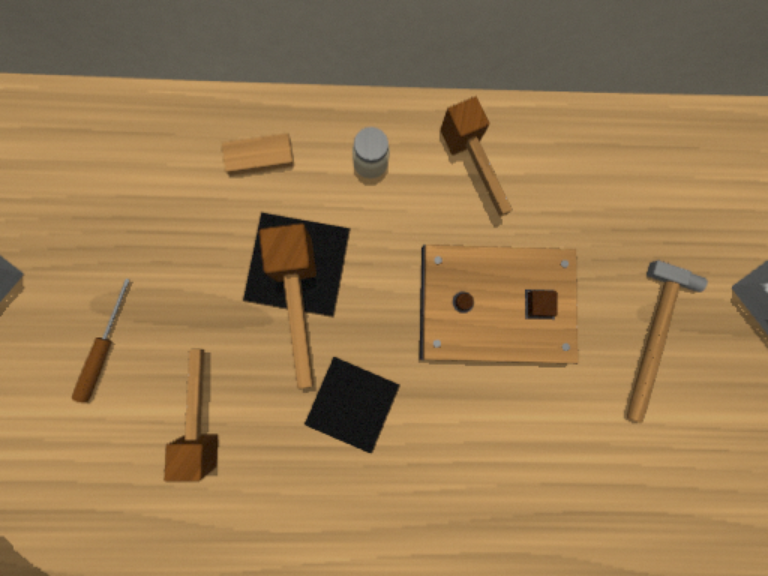

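View pics/scene0v.png

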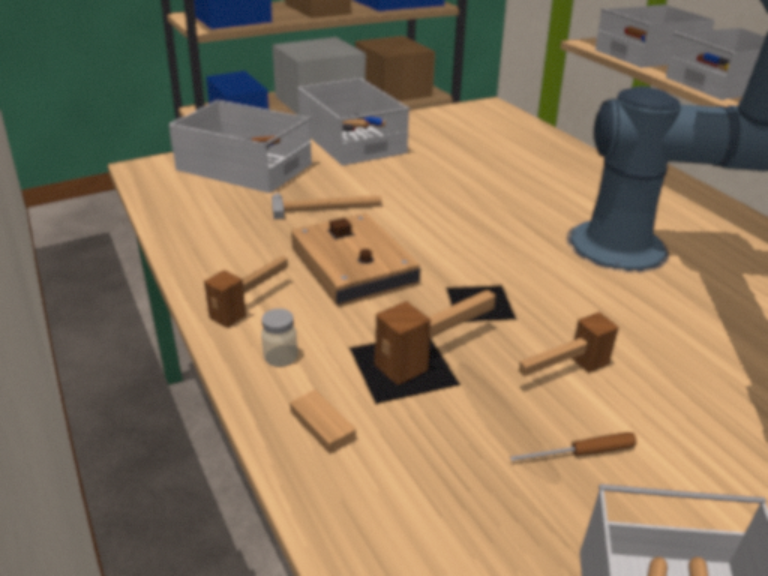

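The top view shows the target mallet on the large mat: head top near (287,250), handle end near (304,388). The square dog is at (543,303) and the round dog at (464,301) on the block (pixels at 1.5x). The scene view agrees. Next I'll measure them.

```bash
python3 - <<'E'
from h import *
im=cv2.imread("pics/top0.png"); cal=K("top")
a=im[136:266,156:240]; b=im[136:266,274:392]
cv2.imwrite("pics/c0.png",cv2.resize(np.hstack([a,b]),None,fx=3.9,fy=3.9,interpolation=cv2.INTER_CUBIC))
hsv=cv2.cvtColor(im,cv2.COLOR_BGR2HSV)
for p in [(191,165),(195,190),(200,240),(205,170),(165,190),(362,202),(352,202),(330,200),(340,190),(210,250),(185,250),(208,180)]: print(p,hsv[p[1],p[0]])
V=hsv[...,2]
def cnts(m,x0,y0,x1,y1,name,z):
    mm=np.zeros_like(m); mm[y0:y1,x0:x1]=m[y0:y1,x0:x1]
    for c in cv2.findContours(mm,cv2.RETR_EXTERNAL,cv2.CHAIN_APPROX_NONE)[0]:
        if cv2.contourArea(c)<30: continue
        bx=cv2.boxPoints(cv2.minAreaRect(c)); M=cv2.moments(c); ce=[M['m10']/M['m00'],M['m01']/M['m00']]
        P=cast("top",np.vstack([bx,ce]),z,cal)
        print(name,cv2.contourArea(c),bx.round(1).tolist(),np.round(ce,1),"\n",P[:,:2].round(4).tolist(), [np.linalg.norm(P[i]-P[(i+1)%4]).round(4) for i in range(4)])
dark=(V<50).astype(np.uint8); cnts(dark,155,135,240,220,"mat",.003)
brown=((V<125)).astype(np.uint8); cnts(brown,290,170,380,235,"dogs",.077)
E
```

```text
(191, 165) [ 15 198 126]
(195, 190) [ 16 147 179]
(200, 240) [ 16 149 183]
(205, 170) [ 14 187  83]
(165, 190) [70 70 22]
(362, 202) [ 13 184  75]
(352, 202) [ 14 118  28]
(330, 200) [ 16 149 181]
(340, 190) [ 16 148 167]
(210, 250) [ 17 133 171]
(185, 250) [ 17 125 175]
(208, 180) [ 14 213  49]
mat 2045.5 [[161.89999389648438, 199.5], [172.89999389648438, 141.0], [232.3000030517578, 152.1999969482422], [221.3000030517578, 210.60000610351562]] [201.8 178.6] 
 [[0.5776, 0.2286], [0.7233, 0.2078], [0.6984, 0.0603], [0.5527, 0.084], [0.6306, 0.1338]] [np.float64(0.1471), np.float64(0.1496), np.float64(0.1476), np.float64(0.1467)]
dogs 147.0 [[302.0, 194.0], [315.0, 194.0], [315.0, 208.0], [302.0, 208.0]] [308.4 201.1] 
 [[0.5895, -0.1013], [0.59, -0.1308], [0.5584, -0.1307], [0.5579, -0.1013], [0.5737, -0.1159]] [np.float64(0.0295), np.float64(0.0316), np.float64(0.0294), np.float64(0.0316)]
dogs 392.0 [[350.0, 193.0], [371.0, 193.0], [371.0, 212.0], [350.0, 212.0]] [360.3 202.5] 
 [[0.5937, -0.2105], [0.5945, -0.2585], [0.5514, -0.2574], [0.5507, -0.2098], [0.5725, -0.2337]] [np.float64(0.0479), np.float64(0.0431), np.float64(0.0476), np.float64(0.043)]
```

View pics/c0.png

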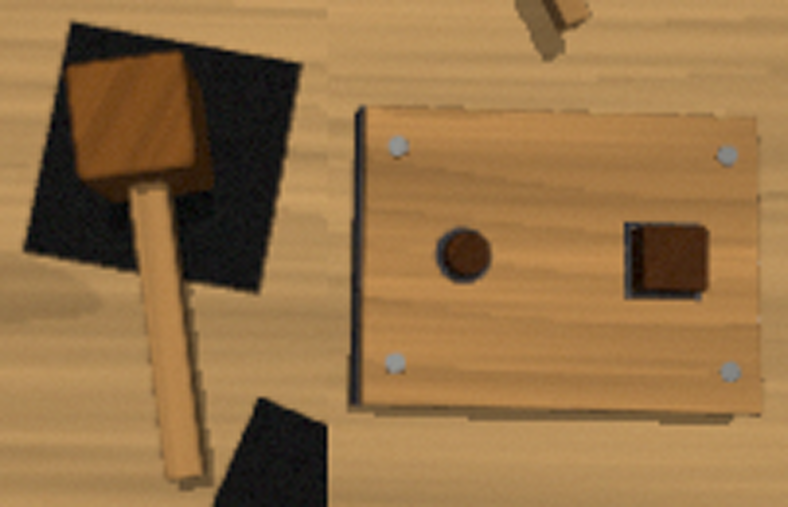

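The crop shows the head top corners at (66,66), (183,53), (195,167) and (82,181). The handle runs from about (153,188) to (185,478), and the square dog top spans (641–708, 226–292). I'll cast these onto their planes.

```bash
python3 - <<'E'
from h import *
cal=K("top")
def c(pts,z,right=0):
    p=np.array(pts,float); p=(p+.5)/3.9-.5+[156,136]
    if right: p[:,0]+=274-156-84
    return cast("top",p,z,cal)[:,:2]
def rep(n,P): print(n,P.round(4).tolist(),P.mean(0).round(4),"sides",np.linalg.norm(P-np.roll(P,-1,0),axis=1).round(4))
H=c([(66,66),(183,53),(195,167),(82,181)],.113); rep("head",H)
for i,j in ((1,0),(2,3)): d=H[j]-H[i]; print("head side angle",np.degrees(np.arctan2(-d[0],d[1])))
for i,j in ((3,0),(2,1)): d=H[j]-H[i]; print("head fwd angle",np.degrees(np.arctan2(d[1],d[0])))
h=c([(132,190),(174,187),(203,474),(166,482)],.078); rep("handle",h)
a=(h[0]+h[1])/2;b=(h[2]+h[3])/2; d=a-b; print("handle axis deg",np.degrees(np.arctan2(d[1],d[0])),"end dist",np.linalg.norm(b-H.mean(0)))
S=c([(641,226),(708,226),(708,292),(643,290)],.077,1); rep("sq",S)
B=c([(362,107),(758,118),(760,413),(360,405)],.05,1); rep("block",B)
R=c([(468,252)],.075,1); print("round",R)
h0=c([(625,222),(625,299),],.05,1); print("hole left edge",h0)
bc=B.mean(0); v=(B[1]+B[2])/2-(B[0]+B[3])/2; v/=np.linalg.norm(v); print("hole from block",bc+.06*v,"round hole",bc-.06*v, np.degrees(np.arctan2(v[0],-v[1])))
# scene: silhouettes, crosscheck by projecting
print("scene px*1.5 of predicted: head", (proj("scene",[[*p,.113] for p in H])*1.5).round(0).tolist(),"sq",(proj("scene",[[*p,.077] for p in S])*1.5).round(0).tolist())
print(readout.observe()["clock"])
E
```

```text
head [[0.671, 0.185], [0.6797, 0.121], [0.616, 0.1125], [0.6071, 0.1738]] [0.6434 0.1481] sides [0.0646 0.0643 0.062  0.0648]
head side angle 7.770605195096115
head side angle 8.24426496317633
head fwd angle 9.921517113223642
head fwd angle 7.564948741773116
handle [[0.6068, 0.1518], [0.609, 0.1279], [0.447, 0.1066], [0.4424, 0.1272]] [0.5263 0.1284] sides [0.024  0.1634 0.021  0.1663]
handle axis deg 8.016534164168776 end dist 0.20119788083680787
sq [[0.5925, -0.2196], [0.5932, -0.2588], [0.5548, -0.2579], [0.5554, -0.2201]] [ 0.574  -0.2391] sides [0.0392 0.0384 0.0378 0.0372]
block [[0.6646, -0.0598], [0.6625, -0.3009], [0.4851, -0.297], [0.4865, -0.0594]] [ 0.5747 -0.1793] sides [0.2411 0.1774 0.2376 0.1781]
round [[ 0.57584752 -0.11897665]]
hole left edge [[ 0.59753618 -0.21858616]
 [ 0.55129953 -0.21779178]]
hole from block [ 0.57422157 -0.23926858] round hole [ 0.57509189 -0.11927173] -0.41555196225561786
scene px*1.5 of predicted: head [[399.0, 333.0], [375.0, 312.0], [407.0, 300.0], [431.0, 318.0]] sq [[336.0, 228.0], [328.0, 219.0], [345.0, 216.0], [353.0, 224.0]]
0.1
```

Everything agrees with the given sizes. Mallet: head (0.643, 0.148), yaw about 8.3°. Square dog: (0.574, −0.239). First move: turn the gripper, then travel above the handle.

Request:
send_rows --gripper 1 --increments '[{"offset":[0,0,0],"roll":-0.82},{"offset":[0,0,0],"roll":-0.82},{"offset":[0,0,0],"roll":-0.82},{"offset":[0,0,0],"roll":-0.82},{"offset":[0,0,0],"roll":-0.82},{"offset":[0,0,0],"roll":-0.82},{"offset":[-0.46,-0.95,0],"roll":0},{"offset":[-0.46,-0.95,0],"roll":0},{"offset":[-0.46,-0.95,0],"roll":0},{"offset":[-0.46,-0.95,0],"roll":0},{"offset":[-0.46,-0.95,0],"roll":0},{"offset":[-0.46,-0.95,0],"roll":0}]'

```text
clock: 1.1
tcp_pos: [0.3433, 0.4464, 0.2308]
eef_rot: [0.224, -3.133, 0.001]
ft_force: [0.4, 1.1, 1.0]
opening: 0.0852
finger_force: 0.0
```

Request:
send_rows --increments '[{"offset":[-0.46,-0.95,0],"roll":0},{"offset":[-0.46,-0.95,0],"roll":0},{"offset":[-0.46,-0.95,0],"roll":0},{"offset":[-0.46,-0.95,0],"roll":0},{"offset":[-0.46,-0.95,0],"roll":0},{"offset":[-0.46,-0.95,0],"roll":0},{"offset":[-0.46,-0.95,0],"roll":0},{"offset":[-0.46,-0.95,0],"roll":0},{"offset":[-0.46,-0.95,0],"roll":0},{"offset":[-0.46,-0.95,0],"roll":0},{"offset":[0,0,0],"roll":0},{"offset":[0,0,0],"roll":0}]'

```text
clock: 2.1
tcp_pos: [0.5203, 0.1842, 0.2308]
eef_rot: [0.219, -3.133, -0.0]
ft_force: [0.4, 0.3, -0.3]
opening: 0.0853
finger_force: 0.0
```

```bash
cat >> h.py <<'E'
def need(p):
    "tool-axis units from the current pose to TCP at p"
    s=readout.observe(); R=cv2.Rodrigues(np.array(s["eef_rot"]))[0]
    print("t",s["clock"],"tcp",s["tcp_pos"].round(4),"yaw tool x",np.degrees(np.arctan2(R[1,0],R[0,0])).round(2),"z",R[:,2].round(3),"q",s["qpos"].round(2),"F",s["ft_force"].round(1),"M",s["wrist_torque"].round(2),"open",round(s["opening"],4),round(s["finger_force"],1))
    if p is not None: print("units",(R.T@(np.array(p)-s["tcp_pos"])/.03).round(2))
E
python3 - <<'E'
from h import *
need([.561,.1347,.2])
cal=K("wrist"); im=cams.snapshot("wrist"); 
P=[[.5593,.1352,.078],[.4447,.119,.078],[.608,.1425,.078]]
for q in proj("wrist",P,cal): cv2.circle(im,tuple(int(v) for v in q),3,(0,255,0),1)
cv2.imwrite("pics/w1.png",im)
E
```

```text
t 2.1 tcp [0.5203 0.1842 0.2308] yaw tool x -172.0 z [-0.001  0.    -1.   ] q [ 0.13  0.02  1.81  0.    1.32 -1.58] F [ 0.4  0.3 -0.3] M [0.1  0.04 0.04] open 0.0853 0.0
units [-1.11 -1.82  1.02]
```

View pics/w1.png

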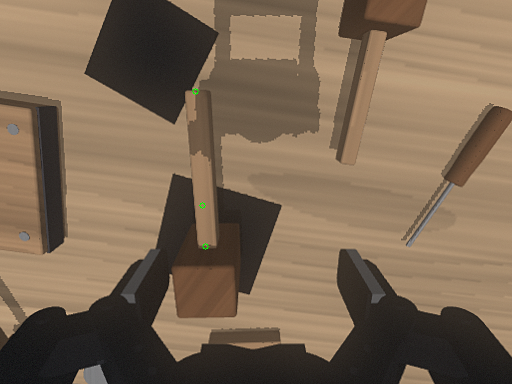

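The projected handle points sit on the handle, within about 2 mm. I'll centre and descend, stopping just short to check before closing.

Request:
send_rows --increments '[{"offset":[-0.58,-0.89,0.5],"roll":0},{"offset":[-0.58,-0.89,0.5],"roll":0},{"offset":[0,0,0.8],"roll":0},{"offset":[0,0,0.8],"roll":0},{"offset":[0,0,0.8],"roll":0},{"offset":[0,0,0.8],"roll":0},{"offset":[0,0,0.8],"roll":0},{"offset":[0,0,0.5],"roll":0},{"offset":[0,0,0.4],"roll":0},{"offset":[0,0,0.2],"roll":0},{"offset":[0,0,0],"roll":0},{"offset":[0,0,0],"roll":0}]'

```text
clock: 3.15
tcp_pos: [0.5623, 0.1379, 0.0489]
eef_rot: [-0.225, 3.133, 0.0]
ft_force: [-0.2, 0.0, -1.1]
opening: 0.0855
finger_force: 0.0
```

```bash
python3 - <<'E'
from h import *
need([.562,.1365,.044])
E
```

```text
t 3.15 tcp [0.5623 0.1379 0.0489] yaw tool x -171.8 z [ 0.001  0.    -1.   ] q [ 0.04  0.32  1.84  0.    0.98 -1.67] F [-0.2  0.  -1.1] M [ 0.05 -0.07 -0.01] open 0.0855 0.0
units [ 0.02 -0.05  0.16]
```

Request:
send_rows --gripper -1 --increments '[{"offset":[0,0,0.16],"roll":0},{"offset":[0,0,0],"roll":0},{"offset":[0,0,0],"roll":0},{"offset":[0,0,0],"roll":0},{"offset":[0,0,0],"roll":0},{"offset":[0,0,0],"roll":0},{"offset":[0,0,0],"roll":0},{"offset":[0,0,0],"roll":0},{"offset":[0,0,0],"roll":0},{"offset":[0,0,0],"roll":0},{"offset":[0,0,0],"roll":0},{"offset":[0,0,0],"roll":0}]'

```text
clock: 4.15
tcp_pos: [0.5623, 0.1374, 0.0439]
eef_rot: [-0.224, 3.133, -0.0]
ft_force: [-1.4, -0.4, 4.6]
opening: 0.0213
finger_force: 61.6
```

```bash
python3 - <<'E'
from h import *
need(None)
E
```

```text
t 4.15 tcp [0.5623 0.1374 0.0439] yaw tool x -171.84 z [ 0. -0. -1.] q [ 0.04  0.32  1.84 -0.    0.98 -1.67] F [-1.4 -0.4  4.6] M [0.07 0.24 0.06] open 0.0213 61.6
```

Request:
send_rows --increments '[{"offset":[0,0,-0.1],"roll":0},{"offset":[0,0,-0.2],"roll":0},{"offset":[0,0,-0.4],"roll":0},{"offset":[0,0,-0.5],"roll":0},{"offset":[0,0,-0.6],"roll":0},{"offset":[0,0,-0.6],"roll":0},{"offset":[0,0,-0.6],"roll":0},{"offset":[0,0,-0.5],"roll":0},{"offset":[0,0,-0.3],"roll":0},{"offset":[0,0,-0.2],"roll":0},{"offset":[0,0,0],"roll":0},{"offset":[0,0,0],"roll":0}]'

```text
clock: 5.15
tcp_pos: [0.5616, 0.1374, 0.163]
eef_rot: [0.223, -3.133, -0.0]
ft_force: [-0.3, 0.7, -3.4]
opening: 0.0211
finger_force: 60.5
```

```bash
python3 - <<'E'
from h import *
need(None)
im=cams.snapshot("scene"); cv2.imwrite("pics/s2.png",cv2.resize(im[100:300,150:420],(800,593)))
# predicted head corners with no pitch
s=readout.observe(); t=s["tcp_pos"]; y=np.radians(8.16); f=np.array([np.cos(y),np.sin(y),0]); l=np.array([-f[1],f[0],0])
o=t+[0,0,-.041]+f*.0825
P=[o+a*.033*f+b*.033*l+[0,0,c] for c in (0,.11) for a,b in((1,1),(1,-1),(-1,-1),(-1,1))]+[o-f*.203+[0,0,.075]]
print(((proj("scene",P)-[150,100])*2.963).round(0).tolist())
E
```

```text
t 5.15 tcp [0.5616 0.1374 0.163 ] yaw tool x -171.84 z [-0.001 -0.    -1.   ] q [ 0.04  0.15  1.8  -0.    1.19 -1.67] F [-0.3  0.7 -3.4] M [-0.02  0.28 -0.01] open 0.0211 60.5
[[345.0, 353.0], [296.0, 313.0], [360.0, 286.0], [410.0, 325.0], [350.0, 235.0], [298.0, 197.0], [365.0, 173.0], [418.0, 208.0], [543.0, 168.0]]
```

View pics/s2.png

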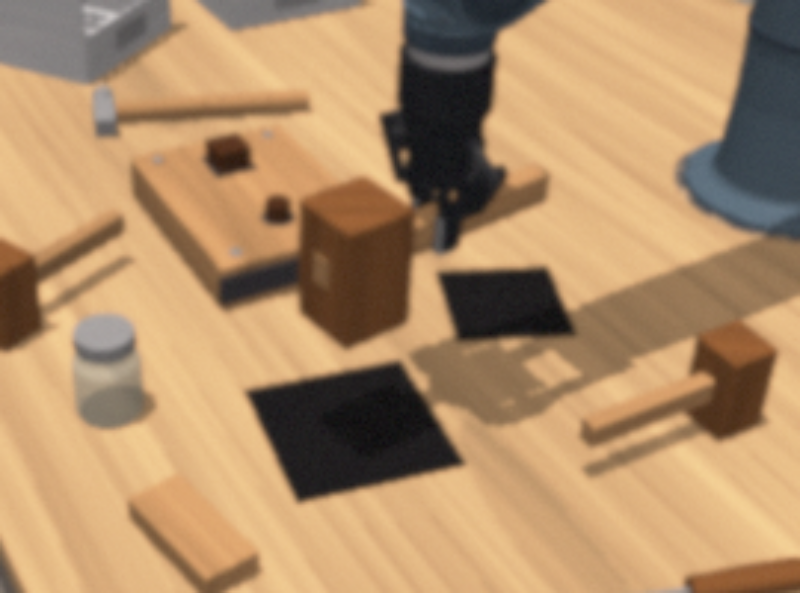

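The mallet is level in the grip and the mat is fully visible: head corners (348,345) and (350,238) match the prediction. Now carry it over the square dog.

Request:
send_rows --increments '[{"offset":[0.066,-0.2,0],"roll":0},{"offset":[0.165,-0.5,0],"roll":0},{"offset":[0.26,-0.79,0],"roll":0},{"offset":[0.26,-0.79,0],"roll":0},{"offset":[0.26,-0.79,0],"roll":0},{"offset":[0.26,-0.79,0],"roll":0},{"offset":[0.26,-0.79,0],"roll":0},{"offset":[0.26,-0.79,0],"roll":0},{"offset":[0.26,-0.79,0],"roll":0},{"offset":[0.26,-0.79,0],"roll":0},{"offset":[0.26,-0.79,0],"roll":0},{"offset":[0.26,-0.79,0],"roll":0}]'

```text
clock: 6.2
tcp_pos: [0.5135, -0.1314, 0.1625]
eef_rot: [0.223, -3.132, -0.001]
ft_force: [0.1, 0.4, -4.2]
opening: 0.0212
finger_force: 60.4
```

Request:
send_rows --increments '[{"offset":[0.26,-0.79,0],"roll":0},{"offset":[0.26,-0.79,0],"roll":0},{"offset":[0.26,-0.79,0],"roll":0},{"offset":[0.26,-0.79,0],"roll":0},{"offset":[0.165,-0.5,0],"roll":0},{"offset":[0.07,-0.22,0],"roll":0},{"offset":[0,0,0],"roll":0},{"offset":[0,0,0],"roll":0}]'

```text
clock: 6.87
tcp_pos: [0.4929, -0.2502, 0.1629]
eef_rot: [0.223, -3.133, -0.002]
ft_force: [-0.7, -0.0, -3.9]
opening: 0.0215
finger_force: 60.5
```

```bash
python3 - <<'E'
from h import *
need([.4923,-.2507,.163])
E
```

```text
t 6.8667 tcp [ 0.4929 -0.2502  0.1629] yaw tool x -171.86 z [-0.001  0.001 -1.   ] q [-0.68  0.09  1.86  0.    1.19 -2.39] F [-0.7 -0.  -3.9] M [ 0.    0.29 -0.  ] open 0.0215 60.5
units [ 0.02 -0.01 -0.  ]
```

Request:
send_rows --increments '[{"offset":[0,0,0.4],"roll":0},{"offset":[0,0,0.8],"roll":0},{"offset":[0,0,0.7],"roll":0},{"offset":[0,0,0.42],"roll":0},{"offset":[0,0,0],"roll":0},{"offset":[0,0,0],"roll":0}]'

```text
clock: 7.37
tcp_pos: [0.4928, -0.2496, 0.0931]
eef_rot: [0.225, -3.131, -0.003]
ft_force: [0.2, 0.9, -3.9]
opening: 0.0213
finger_force: 60.5
```

```bash
python3 - <<'E'
from h import *
need([.4923,-.2507,.091])
E
```

```text
t 7.3667 tcp [ 0.4928 -0.2496  0.0931] yaw tool x -171.77 z [-0.002  0.002 -1.   ] q [-0.67  0.19  1.9  -0.    1.06 -2.39] F [ 0.2  0.9 -3.9] M [-0.06  0.3   0.03] open 0.0213 60.5
units [ 0.02 -0.04  0.07]
```

Request:
send_rows --increments '[{"offset":[0,0,0.07],"roll":0},{"offset":[0,0,0],"roll":0}]'

```text
clock: 7.53
tcp_pos: [0.4931, -0.2502, 0.0917]
eef_rot: [0.224, -3.133, -0.001]
ft_force: [0.1, -0.0, -3.3]
opening: 0.0215
finger_force: 60.5
```

Request:
send_rows --increments '[{"offset":[0,0,0.07],"roll":0},{"offset":[0,0,0],"roll":0}]'

```text
clock: 7.7
tcp_pos: [0.4935, -0.2507, 0.091]
eef_rot: [-0.224, 3.133, -0.0]
ft_force: [-4.3, 1.8, 4.0]
opening: 0.0212
finger_force: 61.6
```

Request:
send_rows --increments '[{"offset":[0,0,0.05],"roll":0},{"offset":[0,0,0],"roll":0}]'

```text
clock: 7.87
tcp_pos: [0.4935, -0.2508, 0.0909]
eef_rot: [0.225, -3.133, -0.001]
ft_force: [-10.1, 4.9, 13.8]
opening: 0.0212
finger_force: 63.1
```

Request:
send_rows --increments '[{"offset":[0,0,0.05],"roll":0},{"offset":[0,0,0],"roll":0}]'

```text
clock: 8.03
tcp_pos: [0.4934, -0.2509, 0.0908]
eef_rot: [0.225, -3.132, -0.001]
ft_force: [-15.9, 6.9, 23.5]
opening: 0.021
finger_force: 64.5
```

It's pressed firmly against the rigid block, so the dog should be flush. Lift and carry the mallet back over the mat.

Request:
send_rows --increments '[{"offset":[0,0,-0.2],"roll":0},{"offset":[0,0,-0.3],"roll":0},{"offset":[0,0,-0.5],"roll":0},{"offset":[0,0,-0.6],"roll":0},{"offset":[0,0,-0.5],"roll":0},{"offset":[0,0,-0.3],"roll":0},{"offset":[0,0,-0.1],"roll":0},{"offset":[-0.063,0.2,0],"roll":0},{"offset":[-0.158,0.5,0],"roll":0},{"offset":[-0.25,0.79,0],"roll":0},{"offset":[-0.25,0.79,0],"roll":0},{"offset":[-0.25,0.79,0],"roll":0}]'

```text
clock: 9.03
tcp_pos: [0.5081, -0.1536, 0.16]
eef_rot: [0.222, -3.131, -0.003]
ft_force: [0.1, 0.3, -4.1]
opening: 0.0211
finger_force: 60.5
```

Request:
send_rows --increments '[{"offset":[-0.25,0.79,0],"roll":0},{"offset":[-0.25,0.79,0],"roll":0},{"offset":[-0.25,0.79,0],"roll":0},{"offset":[-0.25,0.79,0],"roll":0},{"offset":[-0.25,0.79,0],"roll":0},{"offset":[-0.25,0.79,0],"roll":0},{"offset":[-0.25,0.79,0],"roll":0},{"offset":[-0.25,0.79,0],"roll":0},{"offset":[-0.25,0.79,0],"roll":0},{"offset":[-0.25,0.79,0],"roll":0},{"offset":[-0.19,0.6,0],"roll":0},{"offset":[0,0,0],"roll":0}]'

```text
clock: 10.03
tcp_pos: [0.5516, 0.1119, 0.16]
eef_rot: [0.229, -3.13, -0.003]
ft_force: [0.5, -0.6, -3.9]
opening: 0.0212
finger_force: 60.5
```

```bash
python3 - <<'E'
from h import *
need([.5563,.1335,.163])
a=cams.snapshot("top"); b=cams.snapshot("scene"); cv2.imwrite("pics/t3f.png",a)
cv2.imwrite("pics/t3.png",np.hstack([cv2.resize(a[150:250,274:392],(400,339)),cv2.resize(b[120:220,180:298],(400,339))]))
E
```

```text
t 10.0333 tcp [0.5516 0.1119 0.16  ] yaw tool x -171.64 z [-0.003  0.002 -1.   ] q [-0.    0.12  1.84  0.    1.19 -1.72] F [ 0.5 -0.6 -3.9] M [-0.03  0.25  0.02] open 0.0212 60.5
units [-0.26  0.69 -0.1 ]
```

View pics/t3.png

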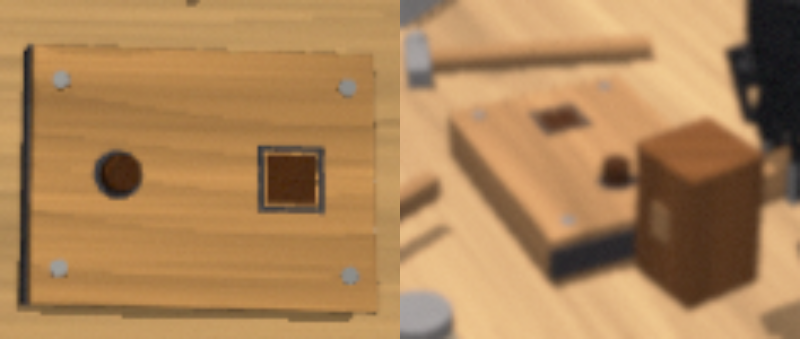

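The square dog is flush, centred in its hole at about (291,180), and the round dog still stands at about (120,174). Now lower the mallet onto the mat.

Request:
send_rows --increments '[{"offset":[-0.13,0.35,0],"roll":0},{"offset":[-0.13,0.34,0.3],"roll":0},{"offset":[0,0,0.6],"roll":0},{"offset":[0,0,0.7],"roll":0},{"offset":[0,0,0.7],"roll":0},{"offset":[0,0,0.6],"roll":0},{"offset":[0,0,0.4],"roll":0},{"offset":[0,0,0.2],"roll":0},{"offset":[0,0,0.1],"roll":0},{"offset":[0,0,0],"roll":0},{"offset":[0,0,0],"roll":0}]'

```text
clock: 11.05
tcp_pos: [0.5584, 0.1301, 0.0546]
eef_rot: [-0.223, 3.132, -0.0]
ft_force: [0.0, -0.6, -4.5]
opening: 0.0209
finger_force: 60.5
```

```bash
python3 - <<'E'
from h import *
need([.5563,.1335,.044])
E
```

```text
t 11.05 tcp [0.5584 0.1301 0.0546] yaw tool x -171.85 z [ 0.002  0.    -1.   ] q [ 0.03  0.29  1.86  0.    0.99 -1.68] F [ 0.  -0.6 -4.5] M [0.02 0.24 0.01] open 0.0209 60.5
units [0.05 0.12 0.35]
```

Request:
send_rows --increments '[{"offset":[0.05,0.12,0.1],"roll":0},{"offset":[0,0,0.1],"roll":0},{"offset":[0,0,0.08],"roll":0},{"offset":[0,0,0.05],"roll":0},{"offset":[0,0,0],"roll":0},{"offset":[0,0,0],"roll":0}]'

```text
clock: 11.55
tcp_pos: [0.5558, 0.1335, 0.0441]
eef_rot: [-0.224, 3.133, 0.0]
ft_force: [-1.1, 0.6, -1.2]
opening: 0.0213
finger_force: 60.9
```

Request:
send_rows --increments '[{"offset":[0,0,0.04],"roll":0},{"offset":[0,0,0],"roll":0},{"offset":[0,0,0],"roll":0}]'

```text
clock: 11.8
tcp_pos: [0.5559, 0.1335, 0.044]
eef_rot: [-0.224, 3.134, -0.0]
ft_force: [-6.0, 0.0, 6.7]
opening: 0.0213
finger_force: 62.0
```

Request:
send_rows --gripper 1 --increments '[{"offset":[0,0,0],"roll":0},{"offset":[0,0,0],"roll":0},{"offset":[0,0,0],"roll":0},{"offset":[0,0,0],"roll":0},{"offset":[0,0,0],"roll":0},{"offset":[0,0,0],"roll":0},{"offset":[0,0,0],"roll":0},{"offset":[0,0,0],"roll":0},{"offset":[0,0,0],"roll":0},{"offset":[0,0,0],"roll":0}]'

```text
clock: 12.63
tcp_pos: [0.5555, 0.1334, 0.0426]
eef_rot: [-0.224, 3.134, 0.0]
ft_force: [-0.1, 0.5, 0.0]
opening: 0.0853
finger_force: 0.0
```

Request:
send_rows --increments '[{"offset":[0,0,-0.2],"roll":0},{"offset":[0,0,-0.4],"roll":0},{"offset":[0,0,-0.7],"roll":0},{"offset":[0,0,-0.8],"roll":0},{"offset":[0,0,-0.8],"roll":0},{"offset":[0,0,-0.8],"roll":0},{"offset":[0.8,0,-0.8],"roll":0},{"offset":[0.8,0,-0.5],"roll":0},{"offset":[0.8,0,0],"roll":0},{"offset":[0.6,0,0],"roll":0},{"offset":[0,0,0],"roll":0},{"offset":[0,0,0],"roll":0}]'

```text
clock: 13.63
tcp_pos: [0.4664, 0.1207, 0.1938]
eef_rot: [-0.223, 3.131, -0.0]
ft_force: [1.2, -0.0, 0.1]
opening: 0.0855
finger_force: 0.0
```

```bash
python3 - <<'E'
from h import *
need(None)
a=cams.snapshot("top"); b=cams.snapshot("scene")
cv2.imwrite("pics/t4.png",np.hstack([cv2.resize(a[120:280,130:270],(394,450)),cv2.resize(b[130:290,190:330],(394,450))]))
E
```

```text
t 13.6333 tcp [0.4664 0.1207 0.1938] yaw tool x -171.84 z [ 0.002  0.    -1.   ] q [ 0.02 -0.12  2.01  0.    1.25 -1.7 ] F [ 1.2 -0.   0.1] M [ 0.02  0.02 -0.04] open 0.0855 0.0
```

View pics/t4.png

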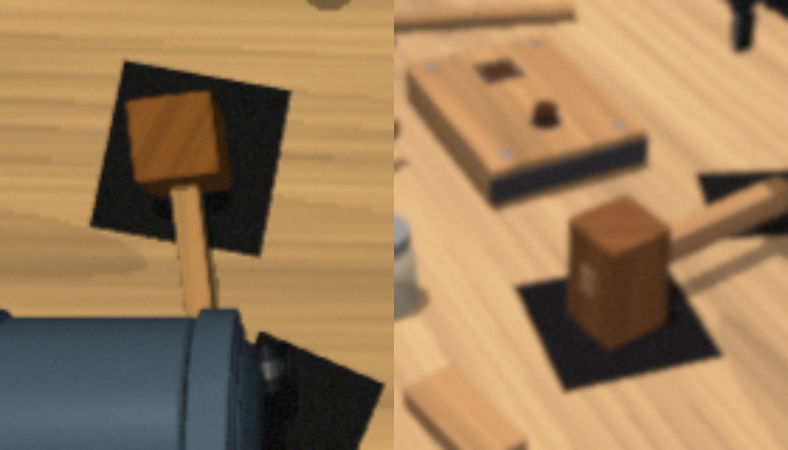

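The mallet stands upright near the middle of the large mat, with its head at about (175,140) in the top view, and the gripper is clear of it. The square dog is flush and the round dog is still standing.

```bash
python3 -c "
from rig import ticket; print(ticket.job_done())"
```

```text
the job is handed in; nothing more can be done
None
```

I handed the job in at about 14 s: the square dog is flush with the block, the round dog was left alone, and the mallet stands upright on the large black mat, released.

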